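# Advance the feed slide by one turn of its hand wheel

## Robot

A 6-joint arm with a two-finger parallel gripper is mounted at the origin on a cart in front of the work surface, level with it; the furniture and walls round the work are solid. World frame = base frame: x ahead of the robot, y to its left, z up, the work surface at z = 0. Lengths are in mm, angles in rad, forces in N, time in s.
With the tool pointing down it reaches from about 425 to 950 mm from the base axis. Payload 14.7 kg.
Tool frame: the origin (TCP) lies midway between the tips of the shut fingers; the grasp point (between the pads) lies 19 mm behind it; z points along the fingers, y is the direction in which the jaws open and shut (so a half turn about z gives the same grasp; the last joint's range is limited). The gripper opens to 85 mm and grips with 20 to 120 N. Pads are 22 mm wide; open, the fingers measure 114 mm over their backs; the gripper's body (76 mm by 85 mm) begins 54 mm behind the grasp point. The pads swing forward as they close: fully open they stand 13 mm farther back than shut.
Start: joints at [1.174, 0.48, 1.596, -0, 1.065, -0.047], TCP at [222.737, 610.639, 202.697] pointing down, gripper open.
Joint ranges: [-2.75, 2.75], [-0.82, 2.05], [0.23, 2.67], [-1.56, 4.7], [0.09, 2.69], [-2.92, 2.92]. Speed limits (rad/s): [1.89, 1.89, 2.39, 3.01, 3.01, 3.01].

## Interface

Orientations are given as a unit quaternion [x, y, z, w].
In Python, from workcell import r, cams, models gives the robot as it stands.
- The arm moves only by the tool play_rows, never from a script. Its argument "plan" is a list of rows, each a list of 7 numbers: the shift along the tool's x, y, z in mm, then the turn, a rotation vector about the tool's x, y, z in rad, then the gripper command: -1 is fully open, 1 is shut, values between are in proportion. A call has exactly 5 rows; each row shifts and turns the commanded pose from where the row before left it, along the tool's axes as they then stand; what a row does not reach is not made up. A row lasts 1/8 s, in which the tool goes at most 62.5 mm and 10.7 degrees, less where a joint would pass 70% of its speed; a pose out of reach is approached as far as the arm can. A call is refused whole if a number of a shift passes 62.5 or a number of a turn 0.188, either way. A call with a gripper value outside its range is refused whole. The fingers move at their own pace and stop on an object; the grip force is fixed at half the most. Time passes only in rows, so rows that do not move let the fingers close, or fill a call up. It gives the time, the measured TCP pose, the force and the opening at its end, in the units of the state.
- r.get_obs(): the state, without advancing time (a new reading comes with each control period).
- cams.camera(name): name is "scene" or "top"; returns the picture (400x640x3 uint8, red, green, blue); there is no depth.
- cams.camera_params(name): a dict with "intrinsics" (3x3 intrinsics, pixels), "extrinsics" (4x4, takes a point from world to camera coordinates). Camera axes: x right, y down, z forward; pixel columns grow to the right and rows downward; lengths in mm; the calibration is good to about 2 mm. A picture is of the moment at which its call begins. camera_params takes no time and is no camera call.
- r.job_done(): hands the job in, once; it reports no verdict.
Trained networks look in the newest picture that a camera, given by its name, has taken for a name from the list of things; names that differ only in an ending like _2 or _b are one class to them, and where a whole thing is asked for, a point or a joint stands for the part that bears it (a point fixed in the world has none). Each returns a list of dicts, best first, with "p" (0 to 1); they miss things now and then, are a little off and sometimes report something else, mostly with a low value. They report only what shows in the picture. A call takes as long as a camera call.
- models.boxes_of(camera, name): "box" ([left, top, right, bottom] as shares, 0 to 1, of the picture: columns of its width, rows of its height, round what is visible of it).
- models.silhouettes(camera, name): "pixels" (400x640 bool, what is visible of it) and "box" ([left, top, right, bottom] as shares, 0 to 1, of the picture: columns of its width, rows of its height, round what is visible of it).
- models.tip_of(camera, name): "point" ([column, row] as shares, 0 to 1, of the picture: columns of its width, rows of its height: a listed point, or the origin of a listed thing).
The state is a dict: "clock": time; "joint_positions": joint angles; "joint_vel": joint speeds; "effort": joint torques, N m; "tool_pos": TCP position; "ee_rot": TCP orientation; "contact_force": force on the tool from outside, world axes, zero at the start; "wrist_torque": the same for the moment, N m; "opening": finger opening in mm.
Only numpy, scipy, OpenCV 4.12 (cv2) and the standard library are available. Lean on these libraries where they do the work, as an engineer would, in place of code of your own. Each camera call takes 0.05 s, during which the arm holds its last target. There are 200 camera calls.

## Task

Advance the workpiece on the feed slide by one pitch: push the hand wheel clockwise, as seen from above, by its upright red handle through exactly one full turn, so that the handle comes back to where it stood at the start. Only push the handle from one side with your fingertips or the outside of the fingers; never take it between the fingers. Leave the jars, spool, tin and box around it undisturbed, and finish clear of the wheel.

Things in the scene. Friction and masses are not known exactly. Their poses are not given: they have to be found in the camera images.
- feed_unit: Fixed feed unit, origin on the counter under the wheel's axis. Green gearbox (base 150x145 mm, dial disc on top at z = 58 mm) under a horizontal hand wheel; a grey bed 80 mm wide runs along the unit's -y to 280 mm from the axis. The carriage with a wooden workpiece (top z = 69 mm, 110-180 mm from the axis at wheel 0) moves 25 mm further out per clockwise turn.
- wheel_center (a point): Centre of the dark steel hand wheel on its upright axis, mid-plane of the rim, 75 mm above the counter. Rim circle radius 58 mm, rim bar 14 mm thick (top 82 mm above the counter), three spokes, hub radius 17 mm with its top 94 mm above the counter; a boss (radius 11 mm, top 85 mm above the counter) stands on the rim under the handle.
- wheel (a joint): Angle of the hand wheel, rad; grows clockwise seen from above; a full turn is 6.283. Starts anywhere from -1.5 to 1.5; free from -6.5 to 13. At 0 the handle lies on the unit's +x side of the axis. It takes about 4 N at the handle to turn and stops at once when no longer pushed.
- handle: Upright red plastic handle on the wheel's rim: a peg 20 mm across (15 mm at its foot) and 48 mm tall, from 86 to 134 mm above the counter, 58 mm from the wheel's axis. Origin at the centre of its foot, z up. It spins freely about its own axis, so its yaw says nothing about the wheel.
- handle_top (a point): Centre of the top of the red handle, on the handle's axis, 134 mm above the counter.
- jar_nails: Loose bystander: short glass jar with pale lid, 60 mm across, 64 mm tall; origin at the centre of its underside. To be left alone.
- spool_red: Loose bystander: red thread spool, 40 mm across, 60 mm tall; origin at the centre of its underside. To be left alone.
- jar_small: Loose bystander: small open glass jar, 56 mm across, 50 mm tall; origin at the centre of its underside. To be left alone.
- wax_tin: Loose bystander: round golden tin, 62 mm across, 25 mm tall; origin at the centre of its underside. To be left alone.
- small_box_2: Loose bystander: small cream cardboard box, 57x62x36 mm; origin at the centre of its underside. To be left alone.

How it is judged (in metres and radians):
On the way, in this order (a step that is already met when the one before it is completed fails the run):
1. the wheel is about half way round and is being pushed by its handle (distance of handle_top from where it was at the start of the episode above 0.1 m and contact force between the fingers and handle above 0.3 N), for 0.05 s.
2. the wheel is past three quarters of the turn and is still being pushed by its handle (distance of handle_top from where it was at the start of the episode between 0.02 and 0.075 m and value of joint wheel above 3 rad and contact force between the fingers and handle above 0.3 N), for 0.05 s.
At the end, for the whole second after the job is handed in: The wheel has made one clockwise turn: the top of its handle is within 12 mm (about 12 degrees) of where it started and the wheel's reading is 6.28 greater; the wheel is at rest (distance of handle_top from where it was at the start of the episode below 0.012 m and value of joint wheel between 4 and 8.6 rad and velocity of joint wheel between -0.05 and 0.05 rad/s); the robot touches nothing.
It fails at once if the handle is taken between the fingers (the grasp point comes within 10 mm of the handle's axis, below 12 mm over its top) (horizontal distance between the grasp point and handle_top below 0.01 m and height (world z) of the grasp point below 0.146 m).
It fails at once if a bystander is moved more than 20 mm (distance of any of jar_nails, spool_red, jar_small, wax_tin, small_box_2 from where it was at the start of the episode above 0.02 m).
It also fails if it takes over 59 s, if anything falls off the work surface, if the arm or the gripper's body presses on something with over 40 N, if the wrist force passes 120 N, or if a joint passes its speed limit or range.

## Working session

There is one attempt and no reset: what is moved stays moved. The work goes in short steps, Python scripts to look and compute and a tool call to move; the robot and the scene stay as the last step left them, time stands still between calls to the robot, and variables do not carry over. Pictures are saved under pics/ and viewed, about 8 in all and at most 12, crops included, and the job is handed in when it is done.

Besides the shell and the picture viewer there is one more tool, called after "Call:" as name(argument=value, ...) on one line, values as JSON. play_rows: Moves the arm, as the interface text tells. Its arguments: {"type":"object","properties":{"plan":{"type":"array","items":{"type":"array","items":{"type":"number"}}}},"required":["plan"]}

```bash
mkdir -p pics; cat > h.py <<'E'
import numpy as np, cv2
from workcell import r, cams, models
def ray(cam,uv):
    P=cams.camera_params(cam);K=np.array(P["intrinsics"]);E=np.array(P["extrinsics"])
    R,t=E[:3,:3],E[:3,3]; d=R.T@np.linalg.inv(K)@np.array([uv[0],uv[1],1.]); return -R.T@t,d
def atz(cam,uv,z):
    o,d=ray(cam,uv); return o+d*(z-o[2])/d[2]
def save(cam,n):
    cv2.imwrite("pics/"+n,cams.camera(cam)[:,:,::-1])
E
python3 - <<'E'
from h import *
o=r.get_obs();print({k:np.round(v,3) for k,v in o.items()})
Z={"wheel_center":75,"handle_top":134,"handle":86,"feed_unit":0,"jar_nails":0,"spool_red":0,"jar_small":0,"wax_tin":0,"small_box_2":0}
for c in("scene","top"):
    save(c,c+"0.png")
    o,_=ray(c,(0,0));print(c,o.round())
    for n,z in Z.items():
        for q in models.tip_of(c,n)[:2]:
            uv=np.array(q["point"])*[640,400];print(c,n,round(q["p"],2),uv.round(),atz(c,uv,z).round(1))
E
```

```text
{'clock': np.float64(0.0), 'joint_positions': array([ 1.174,  0.481,  1.597,  0.   ,  1.065, -0.047]), 'joint_vel': array([ 0.002, -0.001,  0.   , -0.001, -0.001,  0.002]), 'effort': array([ 1.0000e-03, -9.5067e+01, -4.3019e+01, -0.0000e+00,  1.2000e-02,
       -0.0000e+00]), 'tool_pos': array([222.554, 610.225, 202.069]), 'ee_rot': array([ 0.174,  0.985, -0.001, -0.   ]), 'contact_force': array([0.871, 0.164, 0.156]), 'wrist_torque': array([ 0.022, -0.007, -0.001]), 'opening': np.float64(84.97)}
scene [ -3. 172. 838.]
scene wheel_center 0.95 [243. 236.] [558.9  35.1  75. ]
scene handle_top 0.62 [264. 217.] [537.5 -21.  134. ]
scene handle 0.43 [266. 227.] [546.1 -24.3  86. ]
scene feed_unit 0.88 [247. 253.] [558.6  37.2   0. ]
scene jar_nails 0.59 [244. 322.] [389.2 124.6   0. ]
scene jar_nails 0.51 [283. 190.] [ 707.1 -154.7   -0. ]
scene spool_red 0.59 [194. 235.] [691.2 134.1   0. ]
scene jar_small 0.93 [285. 193.] [ 691.6 -155.2    0. ]
scene wax_tin 0.77 [377. 166.] [ 636.2 -468.1    0. ]
scene small_box_2 0.83 [402. 204.] [ 466.4 -427.7    0. ]
top [ 288. -195. 1395.]
top wheel_center 0.8 [256. 191.] [557.5  37.4  75. ]
top handle_top 0.55 [275. 193.] [545.9 -22.  134. ]
top handle 0.43 [279. 196.] [549.9 -27.   86. ]
top feed_unit 0.94 [262. 196.] [562.1  30.4   0. ]
top jar_nails 0.9 [217. 250.] [395.2 129.9   0. ]
top spool_red 0.72 [238. 145.] [701.2 123.5   0. ]
top jar_small 0.84 [340. 155.] [ 707.9 -171.3    0. ]
top jar_small 0.45 [255. 194.] [564.1  51.7   0. ]
top wax_tin 0.74 [438. 189.] [ 645.9 -460.3    0. ]
top wax_tin 0.18 [278. 194.] [572.3 -13.    0. ]
top small_box_2 0.7 [440. 192.] [ 637.8 -467.4    0. ]
top small_box_2 0.6 [420. 250.] [ 469.4 -425.9    0. ]
```

```bash
python3 - <<'E'
import cv2
a=cv2.imread("pics/scene0.png")[120:360,130:450];b=cv2.imread("pics/top0.png")[90:290,160:480]
cv2.imwrite("pics/a.png",cv2.resize(a,None,fx=2.4,fy=2.4,interpolation=2));cv2.imwrite("pics/b.png",cv2.resize(b,None,fx=2.5,fy=2.5,interpolation=2))
E
```

```text
(no output)
```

View pics/a.png

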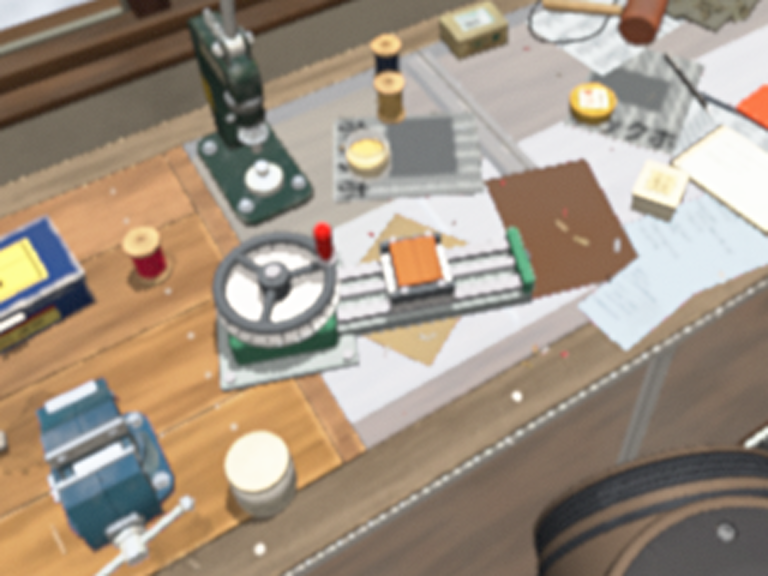

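View pics/b.png

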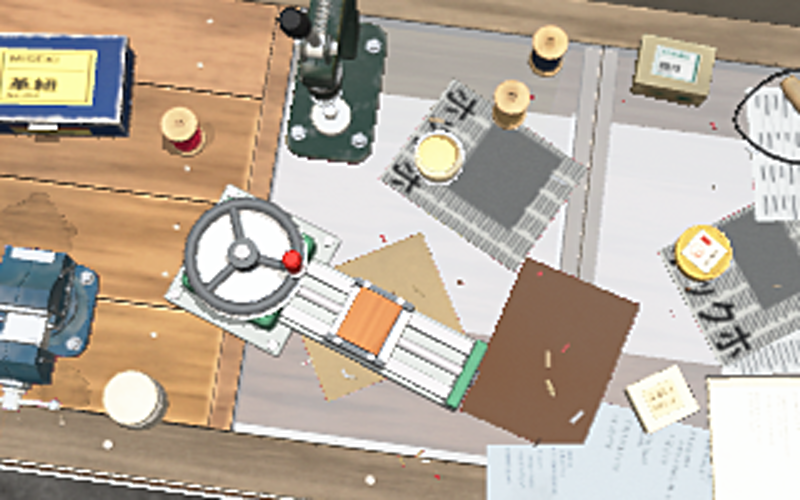

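The pictures agree with the networks. The wheel hub is at scene crop (274,276) and top crop (242,252). The red handle is on the bed side, at scene crop (322,240) and top crop (291,260). The nearest bystanders are the jar at top crop (134,398) and the spool at (183,130); both are well outside the wheel. The drill press stands at (335,100). Next I'll refine the handle angle and plan the arc.

```bash
cat >> h.py <<'E'
def proj(cam,p):
    P=cams.camera_params(cam);q=np.array(P["extrinsics"])[:3]@np.append(p,1);q=np.array(P["intrinsics"])@q;return q[:2]/q[2]
def red(img,box):
    x0,y0,x1,y1=box;h=cv2.cvtColor(img[y0:y1,x0:x1],cv2.COLOR_RGB2HSV)
    m=(((h[...,0]<6)|(h[...,0]>172))&(h[...,1]>170)&(h[...,2]>90)).astype(np.uint8)
    n,l,s,c=cv2.connectedComponentsWithStats(m)
    if n<2: return None
    k=1+np.argmax(s[1:,4]);return c[k]+[x0,y0],s[k]
BOX={"scene":(205,200,295,275),"top":(225,160,300,225)}
def handle(imgs,C=(558.2,36.2)):
    """returns wheel angle (world deg) fitted to red blob centroids"""
    out={}
    for c,im in imgs.items():
        b=red(im,BOX[c])
        if b is None: continue
        th=np.radians(np.arange(-180,180,.5))
        P=[proj(c,[C[0]+58*np.cos(t),C[1]+58*np.sin(t),112 if c=="scene" else 122]) for t in th]
        d=np.linalg.norm(np.array(P)-b[0],axis=1);k=d.argmin();out[c]=(b[0].round(2),b[1].tolist(),np.degrees(th[k]).round(1),d[k].round(1))
    return out
E
python3 - <<'E'
from h import *
I={c:cv2.imread(f"pics/{c}0.png")[:,:,::-1] for c in("scene","top")}
print(handle(I))
for uv in[(160+290/2.5,90+155/2.5),(160+360/2.5,90+163/2.5)]: print("press",atz("top",uv,0).round())
for uv in[(160+100/2.5,90+280/2.5)]: print("vise",atz("top",uv,50).round())
def rotrow(n):
    pass
E
```

```text
{'scene': (array([264.16, 219.79]), [56, 14, 7, 14, 63], np.float64(-100.0), np.float64(0.9)), 'top': (array([276.28, 193.4 ]), [48, 30, 8, 8, 43], np.float64(-99.0), np.float64(1.4))}
press [694.  11.   0.]
press [695. -70.   0.]
vise [512. 186.  50.]
```

```bash
cat >> h.py <<'E'
def rows(poses,g):
    """poses: list of (x,y,z,psi_deg) incl. start; tool y at angle psi, x at psi+90, z down. Rounded rows with error feedback."""
    x,y,z,p=poses[0];p=np.radians(p);out=[]
    for X,Y,Z,Q in poses[1:]:
        ux=np.array([-np.sin(p),np.cos(p)]);uy=np.array([np.cos(p),np.sin(p)])
        d=np.array([X-x,Y-y]);a=round(d@ux,1);b=round(d@uy,1);c=round(z-Z,1);t=round(p-np.radians(Q),3)
        out.append([a,b,c,0,0,t,g]);v=a*ux+b*uy;x+=v[0];y+=v[1];z-=c;p-=t
    for i in range(0,len(out),5): print(out[i:i+5])
    print("end",x,y,z,np.degrees(p))
def state():
    o=r.get_obs();q=o["ee_rot"];p=np.degrees(np.arctan2(q[1]**2-q[0]**2,2*q[0]*q[1]))
    print(np.round(o["clock"],2),np.round(o["tool_pos"],1),"psi",round(p,2),np.round(o["ee_rot"],4),np.round(o["contact_force"],1),np.round(o["joint_positions"],2),o["opening"]);return [*o["tool_pos"],p]
E
python3 - <<'E'
from h import *
s=state()
n=15;rows([tuple(np.array(s)+(np.array([590,-36,202,160])-s)*k/n) for k in range(n+1)],1)
E
```

```text
1.0 [222.7 610.7 202.7] psi 69.96 [ 0.174   0.9847  0.     -0.    ] [ 0.3 -0.6 -0.7] [ 1.17  0.48  1.6   0.    1.07 -0.05] 85.59852456331129
[[np.float64(-37.8), np.float64(-32.1), np.float64(0.0), 0, 0, np.float64(-0.105), 1], [np.float64(-34.2), np.float64(-35.9), np.float64(0.1), 0, 0, np.float64(-0.105), 1], [np.float64(-30.2), np.float64(-39.3), np.float64(0.0), 0, 0, np.float64(-0.104), 1], [np.float64(-26.0), np.float64(-42.2), np.float64(0.1), 0, 0, np.float64(-0.105), 1], [np.float64(-21.5), np.float64(-44.7), np.float64(0.0), 0, 0, np.float64(-0.105), 1]]
[[np.float64(-16.6), np.float64(-46.7), np.float64(0.1), 0, 0, np.float64(-0.105), 1], [np.float64(-11.7), np.float64(-48.2), np.float64(0.0), 0, 0, np.float64(-0.104), 1], [np.float64(-6.6), np.float64(-49.1), np.float64(0.1), 0, 0, np.float64(-0.105), 1], [np.float64(-1.4), np.float64(-49.6), np.float64(0.0), 0, 0, np.float64(-0.105), 1], [np.float64(3.8), np.float64(-49.4), np.float64(0.1), 0, 0, np.float64(-0.105), 1]]
[[np.float64(9.0), np.float64(-48.8), np.float64(0.0), 0, 0, np.float64(-0.104), 1], [np.float64(13.9), np.float64(-47.5), np.float64(0.1), 0, 0, np.float64(-0.105), 1], [np.float64(18.9), np.float64(-45.9), np.float64(0.0), 0, 0, np.float64(-0.105), 1], [np.float64(23.6), np.float64(-43.6), np.float64(0.1), 0, 0, np.float64(-0.105), 1], [np.float64(28.0), np.float64(-40.9), np.float64(0.0), 0, 0, np.float64(-0.105), 1]]
end 590.0292922312223 -35.97865704027117 202.02041332564605 160.0283598046944
```

Call:
play_rows(plan=[[-37.8, -32.1, 0, 0, 0, -0.105, 1], [-34.2, -35.9, 0, 0, 0, -0.105, 1], [-30.2, -39.3, 0, 0, 0, -0.104, 1], [-26, -42.2, 0, 0, 0, -0.105, 1], [-21.5, -44.7, 0, 0, 0, -0.105, 1]])

```text
clock: 1.62
tool_pos: [345.8, 393.8, 202.9]
ee_rot: [-0.089, 0.996, 0.0, 0.0]
contact_force: [0.2, 0.0, -0.7]
opening: 0.1
```

Call:
play_rows(plan=[[-16.6, -46.7, 0, 0, 0, -0.105, 1], [-11.7, -48.2, 0, 0, 0, -0.104, 1], [-6.6, -49.1, 0, 0, 0, -0.105, 1], [-1.4, -49.6, 0, 0, 0, -0.105, 1], [3.8, -49.4, 0, 0, 0, -0.105, 1]])

```text
clock: 2.25
tool_pos: [468.4, 178.1, 202.9]
ee_rot: [-0.344, 0.939, 0.0, 0.0]
contact_force: [0.4, 0.4, -0.3]
opening: -0.2
```

Call:
play_rows(plan=[[9, -48.8, 0, 0, 0, -0.104, 1], [13.9, -47.5, 0, 0, 0, -0.105, 1], [18.9, -45.9, 0, 0, 0, -0.105, 1], [23.6, -43.6, 0, 0, 0, -0.105, 1], [28, -40.9, 0, 0, 0, -0.105, 1]])

```text
clock: 2.88
tool_pos: [590.7, -37.6, 202.8]
ee_rot: [-0.575, 0.818, -0.0, 0.0]
contact_force: [1.0, 0.2, 1.0]
opening: -0.2
```

Call:
play_rows(plan=[[0, 0, 25, 0, 0, 0, 1], [0, 0, 25, 0, 0, 0, 1], [0, 0, 25, 0, 0, 0, 1], [0, 0, 24, 0, 0, 0, 1], [0, 0, 0, 0, 0, 0, 1]])

```text
clock: 3.5
tool_pos: [588.8, -35.9, 102.3]
ee_rot: [-0.574, 0.819, 0.001, -0.001]
contact_force: [0.7, -0.3, -0.3]
opening: -0.0
```

```bash
python3 - <<'E'
from h import *
state()
I={c:cams.camera(c) for c in("scene","top")};print(handle(I))
cv2.imwrite("pics/c.png",np.hstack([cv2.resize(I[c][y0:y0+100,x0:x0+100],(400,400),interpolation=2) for c,x0,y0 in(("scene",200,170),("top",215,150))])[:,:,::-1])
E
```

```text
3.5 [588.8 -35.9 102.3] psi 160.03 [-0.5738  0.819   0.001  -0.0011] [ 0.7 -0.3 -0.3] [-0.11  0.52  1.83 -0.    0.8  -2.91] -0.00366927077599383
{}
```

View pics/c.png

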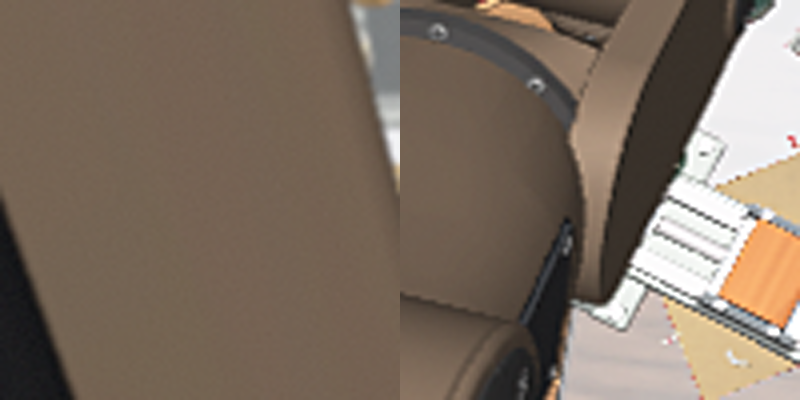

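The arm hides the wheel from both cameras, so I'll feel for contact instead. I'll close the 19 mm gap slowly.

Call:
play_rows(plan=[[0, 3, 0, 0, 0, 0.01, 1], [0, 3, 0, 0, 0, 0.01, 1], [0, 3, 0, 0, 0, 0.01, 1], [0, 3, 0, 0, 0, 0.01, 1], [0, 0, 0, 0, 0, 0, 1]])

```text
clock: 4.22
tool_pos: [578.6, -31.6, 103.8]
ee_rot: [-0.557, 0.83, 0.0, -0.0]
contact_force: [0.3, 0.7, -0.0]
opening: -0.0
```

Call:
play_rows(plan=[[0, 1.5, 0, 0, 0, 0, 1], [0, 1.5, 0, 0, 0, 0, 1], [0, 1.5, 0, 0, 0, 0, 1], [0, 1.5, 0, 0, 0, 0, 1], [0, 0, 0, 0, 0, 0, 1]])

```text
clock: 4.85
tool_pos: [573.1, -29.4, 103.7]
ee_rot: [-0.557, 0.83, 0.0, -0.0]
contact_force: [-0.3, -0.5, 0.4]
opening: -0.1
```

Call:
play_rows(plan=[[0, 1.5, 0, 0, 0, 0, 1], [0, 1.5, 0, 0, 0, 0, 1], [0, 0, 0, 0, 0, 0, 1], [0, 1.5, 0, 0, 0, 0, 1], [0, 1.5, 0, 0, 0, 0, 1]])

```text
clock: 5.48
tool_pos: [567.6, -27.1, 103.7]
ee_rot: [-0.557, 0.83, 0.0, -0.0]
contact_force: [-0.6, -0.4, -0.4]
opening: 0.1
```

Call:
play_rows(plan=[[0, 1, 0, 0, 0, 0, 1], [0, 1, 0, 0, 0, 0, 1], [0, 0, 0, 0, 0, 0, 1], [0, 0, 0, 0, 0, 0, 1], [0, 0, 0, 0, 0, 0, 1]])

```text
clock: 6.1
tool_pos: [565.9, -26.4, 103.7]
ee_rot: [-0.557, 0.83, -0.0, 0.0]
contact_force: [0.0, 0.9, 0.3]
opening: -0.3
```

Call:
play_rows(plan=[[0, 1, 0, 0, 0, 0, 1], [0, 1, 0, 0, 0, 0, 1], [0, 0, 0, 0, 0, 0, 1], [0, 0, 0, 0, 0, 0, 1], [0, 0, 0, 0, 0, 0, 1]])

```text
clock: 6.72
tool_pos: [564.0, -25.7, 103.7]
ee_rot: [-0.557, 0.83, -0.0, -0.0]
contact_force: [0.0, 0.8, 0.1]
opening: 0.2
```

Call:
play_rows(plan=[[0, 1, 0, 0, 0, 0, 1], [0, 1, 0, 0, 0, 0, 1], [0, 0, 0, 0, 0, 0, 1], [0, 0, 0, 0, 0, 0, 1], [0, 0, 0, 0, 0, 0, 1]])

```text
clock: 7.35
tool_pos: [562.2, -24.9, 103.7]
ee_rot: [-0.557, 0.83, 0.0, 0.0]
contact_force: [-0.3, 0.4, -0.1]
opening: 0.5
```

```bash
python3 - <<'E'
from h import *
for cam,b in(("scene",(264.16,219.79)),("top",(276.28,193.4))):
  for z in(105,112,120,128,134): print(cam,z,atz(cam,b,z)[:2].round(1))
state()
I={c:cams.camera(c) for c in("scene","top")};print(handle(I))
print([models.tip_of(c,"handle_top")[:1] for c in I])
E
```

```text
scene 105 [553.5 -25.1]
scene 112 [548.2 -23.3]
scene 120 [542.1 -21.1]
scene 128 [536.  -18.9]
scene 134 [531.5 -17.3]
top 105 [552.2 -22.3]
top 112 [550.7 -23.3]
top 120 [549.1 -24.4]
top 128 [547.4 -25.4]
top 134 [546.2 -26.2]
7.35 [562.2 -24.9 103.7] psi 157.73 [-0.5573  0.8303  0.      0.    ] [-0.3  0.4 -0.1] [-0.1   0.48  1.89  0.    0.77 -2.85] 0.4732873816520355
{}
[[], []]
```

Call:
play_rows(plan=[[0, 0, -50, 0, 0, 0, 1], [0, 0, -50, 0, 0, 0, 1], [-52, 21, 0, 0, 0, 0, 1], [-52, 21, 0, 0, 0, 0, 1], [-52, 21, 0, 0, 0, 0, 1]])

```text
clock: 8.18
tool_pos: [562.9, 144.9, 204.0]
ee_rot: [-0.557, 0.83, -0.0, 0.0]
contact_force: [0.4, -0.7, -0.7]
opening: 0.0
```

Call:
play_rows(plan=[[-52, 21, 0, 0, 0, 0, 1], [-52, 21, 0, 0, 0, 0, 1], [0, 0, 0, 0, 0, 0, 1], [0, 0, 0, 0, 0, 0, 1], [0, 0, 0, 0, 0, 0, 1]])

```text
clock: 8.8
tool_pos: [563.5, 254.4, 203.7]
ee_rot: [-0.557, 0.831, -0.0, -0.0]
contact_force: [-0.1, 0.9, 0.6]
opening: -0.0
```

```bash
python3 - <<'E'
from h import *
state()
I={c:cams.camera(c) for c in("scene","top")};print(handle(I))
for c in I: cv2.imwrite(f"pics/{c}1.png",I[c][:,:,::-1])
J={c:cv2.imread(f"pics/{c}0.png")[:,:,::-1] for c in("scene","top")};print(handle(J))
cv2.imwrite("pics/d.png",np.hstack([cv2.resize(I[c][y0:y0+160,x0:x0+160],(400,400),interpolation=2) for c,x0,y0 in(("scene",180,140),("top",175,110))])[:,:,::-1])
E
```

```text
8.8 [563.5 254.4 203.7] psi 157.67 [-5.568e-01  8.306e-01 -0.000e+00 -1.000e-04] [-0.1  0.9  0.6] [ 0.38  0.43  1.67 -0.    1.04 -2.38] -0.035510376454728376
{'scene': (array([264.16, 219.79]), [56, 14, 7, 14, 63], np.float64(-100.0), np.float64(0.9)), 'top': (array([276.38, 193.53]), [48, 30, 8, 8, 45], np.float64(-99.0), np.float64(1.5))}
{'scene': (array([264.16, 219.79]), [56, 14, 7, 14, 63], np.float64(-100.0), np.float64(0.9)), 'top': (array([276.28, 193.4 ]), [48, 30, 8, 8, 43], np.float64(-99.0), np.float64(1.4))}
```

View pics/d.png

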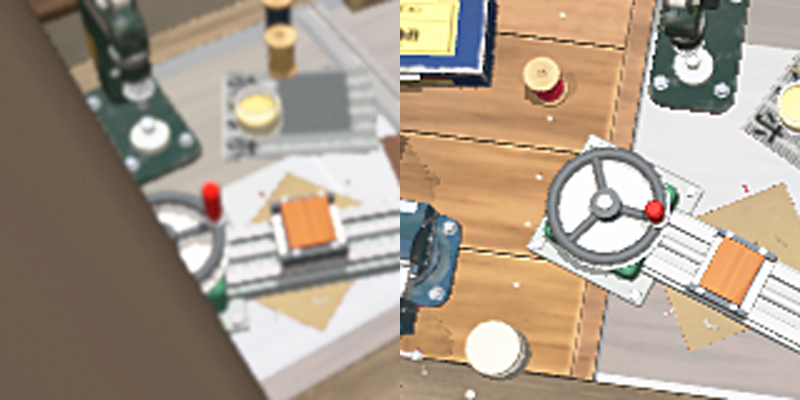

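The handle hasn't moved, so the shut tips are simply thinner than I assumed. I'll push with the back of a partly opened finger (about 30 mm), which keeps the grasp point well away from the handle.

Call:
play_rows(plan=[[43.4, -22.7, 0, 0, 0, 0, 0.3], [43.4, -22.7, 0, 0, 0, 0, 0.3], [43.4, -22.7, 0, 0, 0, 0, 0.3], [43.4, -22.7, 0, 0, 0, 0, 0.3], [43.4, -22.7, 0, 0, 0, 0, 0.3]])

```text
clock: 9.52
tool_pos: [586.2, 9.2, 204.0]
ee_rot: [-0.557, 0.831, -0.0, 0.0]
contact_force: [0.1, 0.1, -0.1]
opening: 29.9
```

Call:
play_rows(plan=[[43.4, -22.7, 0, 0, 0, 0, 0.3], [0, 0, 35, 0, 0, 0, 0.3], [0, 0, 35, 0, 0, 0, 0.3], [0, 0, 33, 0, 0, 0, 0.3], [0, 0, 0, 0, 0, 0, 0.3]])

```text
clock: 10.15
tool_pos: [589.0, -37.7, 98.9]
ee_rot: [-0.557, 0.831, 0.001, -0.002]
contact_force: [-0.8, 1.2, 0.7]
opening: 30.1
```

Call:
play_rows(plan=[[0, 1.5, 0, 0, 0, 0, 0.3], [0, 1.5, 0, 0, 0, 0, 0.3], [0, 1.5, 0, 0, 0, 0, 0.3], [0, 1.5, 0, 0, 0, 0, 0.3], [0, 0, 0, 0, 0, 0, 0.3]])

```text
clock: 10.78
tool_pos: [585.3, -34.8, 100.9]
ee_rot: [-0.557, 0.83, -0.0, 0.0]
contact_force: [0.4, -0.6, 0.8]
opening: 29.9
```

Call:
play_rows(plan=[[0, 1, 0, 0, 0, 0, 0.3], [0, 1, 0, 0, 0, 0, 0.3], [0, 1, 0, 0, 0, 0, 0.3], [0, 0, 0, 0, 0, 0, 0.3], [0, 0, 0, 0, 0, 0, 0.3]])

```text
clock: 11.4
tool_pos: [582.6, -33.7, 100.7]
ee_rot: [-0.557, 0.83, -0.0, 0.0]
contact_force: [-0.5, -1.2, 0.2]
opening: 30.0
```

Call:
play_rows(plan=[[0, 1, 0, 0, 0, 0, 0.3], [0, 1, 0, 0, 0, 0, 0.3], [0, 1, 0, 0, 0, 0, 0.3], [0, 0, 0, 0, 0, 0, 0.3], [0, 0, 0, 0, 0, 0, 0.3]])

```text
clock: 12.02
tool_pos: [579.8, -32.6, 100.7]
ee_rot: [-0.557, 0.83, -0.0, -0.0]
contact_force: [-0.2, -0.3, 0.2]
opening: 30.1
```

Call:
play_rows(plan=[[0, 1, 0, 0, 0, 0, 0.3], [0, 1, 0, 0, 0, 0, 0.3], [0, 1, 0, 0, 0, 0, 0.3], [0, 0, 0, 0, 0, 0, 0.3], [0, 0, 0, 0, 0, 0, 0.3]])

```text
clock: 12.65
tool_pos: [577.0, -31.4, 100.7]
ee_rot: [-0.557, 0.83, -0.0, 0.0]
contact_force: [0.4, 0.5, -0.4]
opening: 29.7
```

Call:
play_rows(plan=[[0, 1, 0, 0, 0, 0, 0.3], [0, 1, 0, 0, 0, 0, 0.3], [0, 1, 0, 0, 0, 0, 0.3], [0, 0, 0, 0, 0, 0, 0.3], [0, 0, 0, 0, 0, 0, 0.3]])

```text
clock: 13.28
tool_pos: [574.5, -30.4, 100.8]
ee_rot: [-0.557, 0.83, -0.0, 0.0]
contact_force: [4.0, -0.7, -0.3]
opening: 29.9
```

Call:
play_rows(plan=[[0, 1, 0, 0, 0, 0, 0.3], [0, 1, 0, 0, 0, 0, 0.3], [0, 1, 0, 0, 0, 0, 0.3], [0, 0, 0, 0, 0, 0, 0.3], [0, 0, 0, 0, 0, 0, 0.3]])

```text
clock: 13.9
tool_pos: [571.3, -29.1, 100.7]
ee_rot: [-0.557, 0.83, 0.0, -0.0]
contact_force: [2.4, -1.6, -0.6]
opening: 30.5
```

Contact: 4 N at tool x≈575, so finger to handle axis is about 29.5 mm. Next I'll compute the arc.

```bash
python3 - <<'E'
from h import *
s=state();n=50
C=np.array([558.2,36.2]);P=[s]
for k in range(1,n+1):
    th=np.radians(-104-341*k/n);ps=157.7-(157.7+168)*k/n;a=np.radians(ps)
    p=C+58*np.array([np.cos(th),np.sin(th)])-29.5*np.array([np.cos(a),np.sin(a)])
    P.append([*p,100.5 if k>0 else 0,ps])
P[0][2]=100.5
np.set_printoptions(legacy="1.25")
rows(P,.3)
E
```

```text
13.9 [571.3 -29.1 100.7] psi 157.73 [-5.573e-01  8.303e-01  1.000e-04 -1.000e-04] [ 2.4 -1.6 -0.6] [-0.1   0.5   1.87  0.    0.77 -2.86] 30.49758592748814
[[5.9, 6.1, 0.0, 0, 0, 0.114, 0.3], [3.9, 7.1, 0.0, 0, 0, 0.114, 0.3], [3.8, 7.1, 0.0, 0, 0, 0.114, 0.3], [3.9, 7.0, 0.0, 0, 0, 0.113, 0.3], [3.7, 7.1, 0.0, 0, 0, 0.114, 0.3]]
[[3.8, 7.1, 0.0, 0, 0, 0.114, 0.3], [3.7, 7.1, 0.0, 0, 0, 0.113, 0.3], [3.7, 7.0, 0.0, 0, 0, 0.114, 0.3], [3.6, 7.1, 0.0, 0, 0, 0.114, 0.3], [3.6, 7.1, 0.0, 0, 0, 0.113, 0.3]]
[[3.6, 7.1, 0.0, 0, 0, 0.114, 0.3], [3.5, 7.1, 0.0, 0, 0, 0.114, 0.3], [3.5, 7.1, 0.0, 0, 0, 0.114, 0.3], [3.5, 7.1, 0.0, 0, 0, 0.113, 0.3], [3.4, 7.1, 0.0, 0, 0, 0.114, 0.3]]
[[3.4, 7.0, 0.0, 0, 0, 0.114, 0.3], [3.3, 7.1, 0.0, 0, 0, 0.113, 0.3], [3.3, 7.1, 0.0, 0, 0, 0.114, 0.3], [3.3, 7.1, 0.0, 0, 0, 0.114, 0.3], [3.2, 7.1, 0.0, 0, 0, 0.113, 0.3]]
[[3.2, 7.1, 0.0, 0, 0, 0.114, 0.3], [3.2, 7.1, 0.0, 0, 0, 0.114, 0.3], [3.1, 7.1, 0.0, 0, 0, 0.113, 0.3], [3.1, 7.0, 0.0, 0, 0, 0.114, 0.3], [3.1, 7.1, 0.0, 0, 0, 0.114, 0.3]]
[[3.0, 7.1, 0.0, 0, 0, 0.114, 0.3], [3.0, 7.1, 0.0, 0, 0, 0.113, 
[... 181 characters left out ...]
 [2.7, 7.0, 0.0, 0, 0, 0.113, 0.3], [2.8, 7.1, 0.0, 0, 0, 0.114, 0.3], [2.6, 7.1, 0.0, 0, 0, 0.114, 0.3]]
[[2.7, 7.0, 0.0, 0, 0, 0.113, 0.3], [2.6, 7.1, 0.0, 0, 0, 0.114, 0.3], [2.6, 7.0, 0.0, 0, 0, 0.114, 0.3], [2.5, 7.1, 0.0, 0, 0, 0.114, 0.3], [2.5, 7.0, 0.0, 0, 0, 0.113, 0.3]]
[[2.5, 7.0, 0.0, 0, 0, 0.114, 0.3], [2.4, 7.1, 0.0, 0, 0, 0.114, 0.3], [2.4, 7.0, 0.0, 0, 0, 0.113, 0.3], [2.3, 7.0, 0.0, 0, 0, 0.114, 0.3], [2.4, 7.0, 0.0, 0, 0, 0.114, 0.3]]
[[2.2, 7.0, 0.0, 0, 0, 0.113, 0.3], [2.3, 7.0, 0.0, 0, 0, 0.114, 0.3], [2.2, 7.0, 0.0, 0, 0, 0.114, 0.3], [2.2, 7.0, 0.0, 0, 0, 0.113, 0.3], [2.1, 7.0, 0.0, 0, 0, 0.114, 0.3]]
end 592.101570305665 -15.445190415304072 100.5 -167.99273116988704
```

Call:
play_rows(plan=[[5.9, 6.1, 0, 0, 0, 0.114, 0.3], [3.9, 7.1, 0, 0, 0, 0.114, 0.3], [3.8, 7.1, 0, 0, 0, 0.114, 0.3], [3.9, 7, 0, 0, 0, 0.113, 0.3], [3.7, 7.1, 0, 0, 0, 0.114, 0.3]])

```text
clock: 14.52
tool_pos: [531.8, -26.8, 100.7]
ee_rot: [-0.3, 0.954, -0.0, -0.0]
contact_force: [3.6, -3.3, 1.3]
opening: 29.9
```

Call:
play_rows(plan=[[3.8, 7.1, 0, 0, 0, 0.114, 0.3], [3.7, 7.1, 0, 0, 0, 0.113, 0.3], [3.7, 7, 0, 0, 0, 0.114, 0.3], [3.6, 7.1, 0, 0, 0, 0.114, 0.3], [3.6, 7.1, 0, 0, 0, 0.113, 0.3]])

```text
clock: 15.15
tool_pos: [501.4, -1.3, 100.6]
ee_rot: [-0.021, 1.0, -0.0, -0.001]
contact_force: [0.7, -4.4, 0.7]
opening: 30.3
```

Steady push of 4–5 N, opposing the motion. Continuing.

Call:
play_rows(plan=[[3.6, 7.1, 0, 0, 0, 0.114, 0.3], [3.5, 7.1, 0, 0, 0, 0.114, 0.3], [3.5, 7.1, 0, 0, 0, 0.114, 0.3], [3.5, 7.1, 0, 0, 0, 0.113, 0.3], [3.4, 7.1, 0, 0, 0, 0.114, 0.3]])

```text
clock: 15.78
tool_pos: [490.2, 36.4, 100.5]
ee_rot: [0.261, 0.965, -0.0, -0.001]
contact_force: [-2.2, -4.6, 0.8]
opening: 30.0
```

Call:
play_rows(plan=[[3.4, 7, 0, 0, 0, 0.114, 0.3], [3.3, 7.1, 0, 0, 0, 0.113, 0.3], [3.3, 7.1, 0, 0, 0, 0.114, 0.3], [3.3, 7.1, 0, 0, 0, 0.114, 0.3], [3.2, 7.1, 0, 0, 0, 0.113, 0.3]])

```text
clock: 16.4
tool_pos: [501.8, 73.0, 100.3]
ee_rot: [0.521, 0.854, -0.001, -0.001]
contact_force: [-3.3, -2.8, 1.0]
opening: 30.1
```

Call:
play_rows(plan=[[3.2, 7.1, 0, 0, 0, 0.114, 0.3], [3.2, 7.1, 0, 0, 0, 0.114, 0.3], [3.1, 7.1, 0, 0, 0, 0.113, 0.3], [3.1, 7, 0, 0, 0, 0.114, 0.3], [3.1, 7.1, 0, 0, 0, 0.114, 0.3]])

```text
clock: 17.02
tool_pos: [531.6, 96.8, 100.2]
ee_rot: [0.739, 0.673, -0.001, -0.001]
contact_force: [-3.9, -0.3, 2.0]
opening: 29.5
```

Call:
play_rows(plan=[[3, 7.1, 0, 0, 0, 0.114, 0.3], [3, 7.1, 0, 0, 0, 0.113, 0.3], [2.9, 7.1, 0, 0, 0, 0.114, 0.3], [2.9, 7.1, 0, 0, 0, 0.114, 0.3], [2.9, 7, 0, 0, 0, 0.113, 0.3]])

```text
clock: 17.65
tool_pos: [569.6, 99.8, 100.2]
ee_rot: [0.898, 0.439, -0.001, -0.001]
contact_force: [-2.8, 2.4, 0.2]
opening: 29.9
```

Call:
play_rows(plan=[[2.8, 7.1, 0, 0, 0, 0.114, 0.3], [2.8, 7.1, 0, 0, 0, 0.114, 0.3], [2.7, 7, 0, 0, 0, 0.113, 0.3], [2.8, 7.1, 0, 0, 0, 0.114, 0.3], [2.6, 7.1, 0, 0, 0, 0.114, 0.3]])

```text
clock: 18.27
tool_pos: [602.6, 81.5, 100.2]
ee_rot: [0.986, 0.169, -0.001, -0.0]
contact_force: [-1.7, 4.3, -0.5]
opening: 29.8
```

Call:
play_rows(plan=[[2.7, 7, 0, 0, 0, 0.113, 0.3], [2.6, 7.1, 0, 0, 0, 0.114, 0.3], [2.6, 7, 0, 0, 0, 0.114, 0.3], [2.5, 7.1, 0, 0, 0, 0.114, 0.3], [2.5, 7, 0, 0, 0, 0.113, 0.3]])

```text
clock: 18.9
tool_pos: [619.8, 48.5, 100.4]
ee_rot: [0.994, -0.114, -0.001, -0.0]
contact_force: [1.0, 3.7, -0.9]
opening: 29.9
```

Call:
play_rows(plan=[[2.5, 7, 0, 0, 0, 0.114, 0.3], [2.4, 7.1, 0, 0, 0, 0.114, 0.3], [2.4, 7, 0, 0, 0, 0.113, 0.3], [2.3, 7, 0, 0, 0, 0.114, 0.3], [2.4, 7, 0, 0, 0, 0.114, 0.3]])

```text
clock: 19.52
tool_pos: [615.7, 12.1, 100.5]
ee_rot: [0.922, -0.388, -0.0, -0.0]
contact_force: [3.9, 2.3, -1.2]
opening: 30.1
```

Call:
play_rows(plan=[[2.2, 7, 0, 0, 0, 0.113, 0.3], [2.3, 7, 0, 0, 0, 0.114, 0.3], [2.2, 7, 0, 0, 0, 0.114, 0.3], [2.2, 7, 0, 0, 0, 0.113, 0.3], [2.1, 7, 0, 0, 0, 0.114, 0.3]])

```text
clock: 20.15
tool_pos: [592.2, -15.4, 100.6]
ee_rot: [0.776, -0.631, -0.0, -0.0]
contact_force: [4.6, 0.5, -1.1]
opening: 30.2
```

Call:
play_rows(plan=[[-0.7, 3, 0, 0, 0, 0, 0.3], [-0.7, 3, 0, 0, 0, 0, 0.3], [-0.7, 3, 0, 0, 0, 0, 0.3], [0, 0, 0, 0, 0, 0, 0.3], [0, 0, 0, 0, 0, 0, 0.3]])

```text
clock: 20.78
tool_pos: [582.7, -15.2, 100.6]
ee_rot: [0.777, -0.629, -0.0, 0.0]
contact_force: [1.5, 0.5, -0.1]
opening: 30.1
```

Call:
play_rows(plan=[[0, -10, 0, 0, 0, 0, 0.3], [0, -10, 0, 0, 0, 0, 0.3], [0, 0, -50, 0, 0, 0, 0.3], [0, 0, -50, 0, 0, 0, 0.3], [-53, -11, 0, 0, 0, 0, 0.3]])

```text
clock: 21.4
tool_pos: [605.6, 36.9, 204.7]
ee_rot: [0.779, -0.627, -0.001, -0.006]
contact_force: [0.6, 0.4, -0.3]
opening: 30.0
```

Call:
play_rows(plan=[[-53, -11, 0, 0, 0, 0, 0.3], [-53, -11, 0, 0, 0, 0, 0.3], [-53, -11, 0, 0, 0, 0, 0.3], [-53, -11, 0, 0, 0, 0, 0.3], [-30, -6, 0, 0, 0, 0, 0.3]])

```text
clock: 22.02
tool_pos: [590.5, 222.2, 206.0]
ee_rot: [0.814, -0.576, -0.048, -0.061]
contact_force: [1.9, -0.5, -0.2]
opening: 30.0
```

```bash
python3 - <<'E'
from h import *
state()
I={c:cams.camera(c) for c in("scene","top")};print(handle(I))
for c in I: cv2.imwrite(f"pics/{c}2.png",I[c][:,:,::-1])
J={c:cv2.imread(f"pics/{c}0.png")[:,:,::-1] for c in("scene","top")};print(handle(J))
cv2.imwrite("pics/e.png",np.hstack([cv2.resize(X["top"][110:270,175:335],(400,400),interpolation=2) for X in(J,I)])[:,:,::-1])
E
```

```text
22.02 [590.5 222.2 206. ] psi -160.6 [ 0.8137 -0.5761 -0.0479 -0.0611] [ 1.9 -0.5 -0.2] [0.21 0.43 1.68 0.18 1.01 2.92] 30.014125206123044
{'top': (array([277.05, 190.4 ]), [49, 27, 7, 8, 42], np.float64(-91.0), np.float64(1.4))}
{'scene': (array([264.16, 219.79]), [56, 14, 7, 14, 63], np.float64(-100.0), np.float64(0.9)), 'top': (array([276.28, 193.4 ]), [48, 30, 8, 8, 43], np.float64(-99.0), np.float64(1.4))}
```

View pics/e.png

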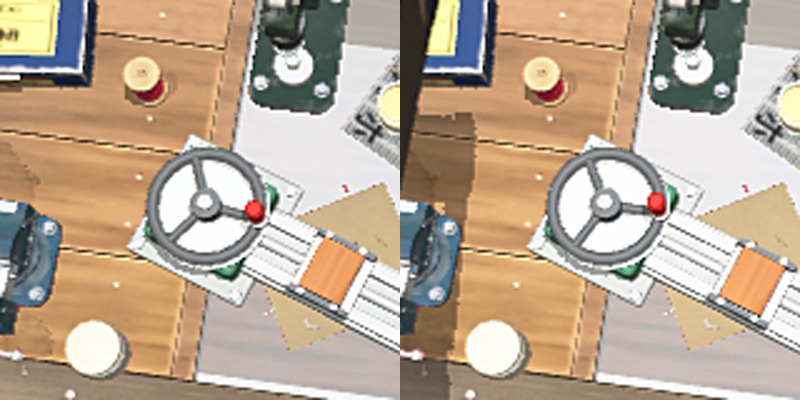

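The handle has come round and stands about 8° (8 mm) short; the bystanders are unmoved. On the retreat joint 6 ran up against its range and tilted the tool slightly. I'll straighten it on the way back, then push the last 8 mm.

```bash
cat >> h.py <<'E'
def to(x,y,z,psi,n,g):
    from scipy.spatial.transform import Rotation as R
    o=r.get_obs();A=R.from_quat(o["ee_rot"]);p=np.radians(psi)
    B=R.from_matrix(np.array([[-np.sin(p),np.cos(p),0],[np.cos(p),np.sin(p),0],[0,0,-1]]).T)
    rv=(A.inv()*B).as_rotvec()/n;P=np.array(o["tool_pos"]);step=(np.array([x,y,z])-P)/n
    for k in range(n): print([*np.round(A.inv().apply(step),1).tolist(),*np.round(rv,3).tolist(),g]);A=A*R.from_rotvec(rv)
E
python3 -c "
from h import *
to(606,-14,204,-166,10,.3)"
```

```text
[22.5, 6.3, -3.5, -0.004, 0.015, 0.009, 0.3]
[22.6, 6.1, -3.1, -0.004, 0.015, 0.009, 0.3]
[22.7, 5.9, -2.7, -0.004, 0.015, 0.009, 0.3]
[22.8, 5.7, -2.4, -0.004, 0.015, 0.009, 0.3]
[22.9, 5.5, -2.0, -0.004, 0.015, 0.009, 0.3]
[23.0, 5.3, -1.6, -0.004, 0.015, 0.009, 0.3]
[23.1, 5.1, -1.3, -0.004, 0.015, 0.009, 0.3]
[23.1, 4.8, -0.9, -0.004, 0.015, 0.009, 0.3]
[23.2, 4.6, -0.5, -0.004, 0.015, 0.009, 0.3]
[23.2, 4.4, -0.2, -0.004, 0.015, 0.009, 0.3]
```

Call:
play_rows(plan=[[22.5, 6.3, -3.5, -0.004, 0.015, 0.009, 0.3], [22.6, 6.1, -3.1, -0.004, 0.015, 0.009, 0.3], [22.7, 5.9, -2.7, -0.004, 0.015, 0.009, 0.3], [22.8, 5.7, -2.4, -0.004, 0.015, 0.009, 0.3], [22.9, 5.5, -2, -0.004, 0.015, 0.009, 0.3]])

```text
clock: 22.75
tool_pos: [598.2, 100.6, 205.2]
ee_rot: [0.801, -0.597, -0.024, -0.03]
contact_force: [0.5, -0.2, -0.4]
opening: 30.3
```

Call:
play_rows(plan=[[23, 5.3, -1.6, -0.004, 0.015, 0.009, 0.3], [23.1, 5.1, -1.3, -0.004, 0.015, 0.009, 0.3], [23.1, 4.8, -0.9, -0.004, 0.015, 0.009, 0.3], [23.2, 4.6, -0.5, -0.004, 0.015, 0.009, 0.3], [23.2, 4.4, -0.2, -0.004, 0.015, 0.009, 0.3]])

```text
clock: 23.38
tool_pos: [606.1, -16.8, 204.2]
ee_rot: [0.789, -0.615, -0.0, 0.001]
contact_force: [0.3, -0.0, 0.5]
opening: 30.1
```

```bash
python3 -c "
from h import *
state();to(606,-13,204,-166,5,.3)"
```

```text
23.38 [606.1 -16.8 204.2] psi -165.89 [ 7.886e-01 -6.149e-01 -4.000e-04  1.400e-03] [ 0.3 -0.   0.5] [-0.08  0.42  1.7  -0.    1.03  2.82] 30.063649767370947
[-0.7, -0.2, 0.0, 0.001, -0.0, 0.0, 0.3]
[-0.7, -0.2, 0.0, 0.001, -0.0, 0.0, 0.3]
[-0.7, -0.2, 0.0, 0.001, -0.0, 0.0, 0.3]
[-0.7, -0.2, 0.0, 0.001, -0.0, 0.0, 0.3]
[-0.7, -0.2, 0.0, 0.001, -0.0, 0.0, 0.3]
```

Call:
play_rows(plan=[[-8, 0, 0, 0, 0, 0, 0.3], [0, 0, 35, 0, 0, 0, 0.3], [0, 0, 35, 0, 0, 0, 0.3], [0, 0, 33, 0, 0, 0, 0.3], [0, 0, 0, 0, 0, 0, 0.3]])

```text
clock: 24.0
tool_pos: [602.0, -7.2, 99.2]
ee_rot: [0.789, -0.615, -0.002, 0.002]
contact_force: [-0.8, 0.2, 0.2]
opening: 30.1
```

Call:
play_rows(plan=[[0, 5, 0, 0, 0, 0, 0.3], [0, 5, 0, 0, 0, 0, 0.3], [0, 4, 0, 0, 0, 0, 0.3], [0, 3, 0, 0, 0, 0, 0.3], [0, 2, 0, 0, 0, 0, 0.3]])

```text
clock: 24.62
tool_pos: [585.3, -12.3, 101.5]
ee_rot: [0.789, -0.615, -0.001, 0.001]
contact_force: [-0.4, 0.2, 0.2]
opening: 29.7
```

Call:
play_rows(plan=[[0, 2, 0, 0, 0, 0, 0.3], [0, 2, 0, 0, 0, 0, 0.3], [0, 2, 0, 0, 0, 0, 0.3], [0, 2, 0, 0, 0, 0, 0.3], [0, 0, 0, 0, 0, 0, 0.3]])

```text
clock: 25.25
tool_pos: [577.7, -14.2, 101.3]
ee_rot: [0.789, -0.615, -0.001, 0.001]
contact_force: [3.7, 0.8, -1.3]
opening: 29.7
```

Call:
play_rows(plan=[[0, 1.5, 0, 0, 0, 0, 0.3], [0, 1.5, 0, 0, 0, 0, 0.3], [0, 0, 0, 0, 0, 0, 0.3], [0, 0, 0, 0, 0, 0, 0.3], [0, 0, 0, 0, 0, 0, 0.3]])

```text
clock: 25.88
tool_pos: [574.6, -14.9, 101.2]
ee_rot: [0.789, -0.615, -0.001, 0.001]
contact_force: [2.6, 0.7, -0.5]
opening: 29.7
```

Call:
play_rows(plan=[[0, -10, 0, 0, 0, 0, 0.3], [0, -10, 0, 0, 0, 0, 0.3], [0, 0, -50, 0, 0, 0, 0.3], [0, 0, -50, 0, 0, 0, 0.3], [0, 0, 0, 0, 0, 0, 0.3]])

```text
clock: 26.5
tool_pos: [597.2, -10.0, 205.1]
ee_rot: [0.789, -0.615, 0.002, -0.001]
contact_force: [-0.1, 0.0, -0.8]
opening: 30.4
```

Call:
play_rows(plan=[[-51.4, -12.8, 0, 0, 0, -0.1, 0.3], [-49.9, -17.9, 0, 0, 0, -0.1, 0.3], [-47.8, -22.8, 0, 0, 0, -0.1, 0.3], [-45.3, -27.5, 0, 0, 0, -0.1, 0.3], [-42.3, -31.9, 0, 0, 0, -0.1, 0.3]])

```text
clock: 27.12
tool_pos: [593.6, 256.8, 200.3]
ee_rot: [0.917, -0.399, -0.001, 0.001]
contact_force: [0.5, -0.8, -0.6]
opening: 29.7
```

Call:
play_rows(plan=[[-39, -36, 0, 0, 0, -0.1, 0.3], [-20, -22, 0, 0, 0, 0, 0.3], [0, 0, 0, 0, 0, 0, 0.3], [0, 0, 0, 0, 0, 0, 0.3], [0, 0, 0, 0, 0, 0, 0.3]])

```text
clock: 27.75
tool_pos: [593.5, 336.7, 200.8]
ee_rot: [0.935, -0.355, -0.001, 0.001]
contact_force: [-0.0, -0.7, -0.4]
opening: 30.1
```

```bash
python3 - <<'E'
from h import *
state()
I={c:cams.camera(c) for c in("scene","top")};print(handle(I))
J={c:cv2.imread(f"pics/{c}0.png")[:,:,::-1] for c in("scene","top")};print(handle(J))
cv2.imwrite("pics/f.png",np.hstack([cv2.resize(X["top"][110:270,175:335],(400,400),interpolation=2) for X in(J,I)])[:,:,::-1])
E
```

```text
27.75 [593.5 336.7 200.8] psi -131.54 [ 0.935  -0.3546 -0.0011  0.001 ] [-0.  -0.7 -0.4] [0.47 0.53 1.51 0.   1.1  2.77] 30.10493826962056
{'scene': (array([264.08, 219.34]), [56, 13, 7, 14, 64], np.float64(-98.5), np.float64(1.0)), 'top': (array([276.36, 193.25]), [48, 30, 8, 8, 44], np.float64(-98.5), np.float64(1.4))}
{'scene': (array([264.16, 219.79]), [56, 14, 7, 14, 63], np.float64(-100.0), np.float64(0.9)), 'top': (array([276.28, 193.4 ]), [48, 30, 8, 8, 43], np.float64(-99.0), np.float64(1.4))}
```

View pics/f.png

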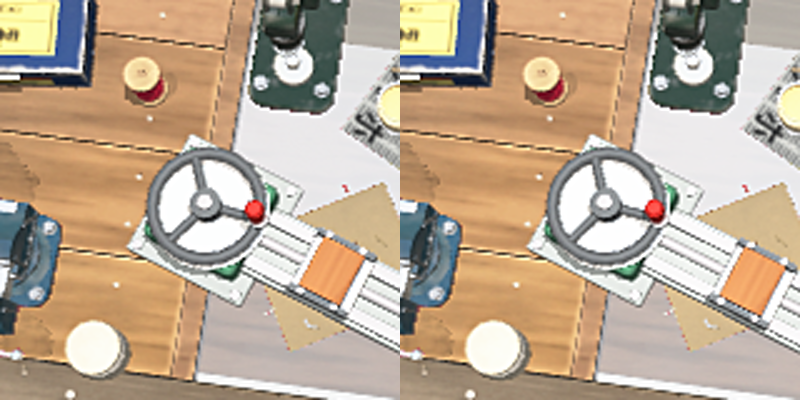

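The handle stands within about 1° of its start, the workpiece has moved out along the bed, the jar and spool are where they were, and the arm is clear.

```bash
python3 -c "
from workcell import r
print(r.job_done())"
```

```text
the job is handed in; nothing more can be done
None
```

I turned the hand wheel clockwise through one full turn and handed the job in at about 28 s. I pushed the handle from one side with the outside of one finger, with the gripper opened about 30 mm. The push read a steady 4–5 N, including at half and three quarters of the turn. The main push stopped about 8° short, so I looked and pushed the last 8 mm.

**Last checks:**
- **Handle:** its blob is within 0.5 px of the start picture in both cameras. The fitted angles are -98.5° in both, against -100° (scene) and -99° (top) at the start, so about 1 mm off.
- **Workpiece:** it has visibly moved out along the bed.
- **Bystanders:** the jar of nails and the spool look unmoved. The small jar, tin and box were mostly outside the last view, but the arm never went near them.
- **Arm:** it is clear of the wheel, and the force reading is about zero.

**What went wrong on the way:**
- **First approach:** with shut fingers I found no contact where I expected it, because the tips are thinner than I assumed. I stopped with the tool about 15 mm from the estimated handle axis, and the pictures showed the handle had not moved.
- **First retreat:** joint 6 ran up to the end of its range (2.92) and the tool tilted for a moment. I straightened it before the last push.

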